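Stack drawer trays in a stagger to air

ROBOT

A 6-joint arm with a two-finger parallel gripper is mounted at the origin on a cart in front of the work surface, level with it; the furniture and walls round the work are solid. World frame = base frame: x ahead of the robot, y to its left, z up, the work surface at z = 0. Lengths are in m, angles in rad, forces in N, time in s.
With the tool pointing down it reaches from about 0.3 to 0.775 m from the base axis. Payload 14.6 kg.
Tool frame: the origin (TCP) lies between the finger pads; the fingertips stand 11 mm ahead of it and the grasp point (between the pads) lies 8 mm behind it; z points along the fingers, y is the line along which they close (so a half turn about z gives the same grasp; the last joint's range is limited). The gripper opens to 85 mm and grips with 20 to 120 N. Pads are 22 mm wide; open, the fingers measure 114 mm over their backs; the gripper's body (76 mm by 85 mm) begins 54 mm behind the grasp point. The pads swing forward as they close: fully open they stand 13 mm farther back than shut.
Start: joints at [-1.394, 0.3, 1.521, -0, 1.321, -0.067], TCP at [0.133, -0.534, 0.214] pointing down, gripper open.
Joint ranges: [-3.03, 3.03], [-0.79, 2.21], [0.23, 2.52], [-1.04, 4.18], [0, 3.07], [-2.55, 2.55]. Speed limits (rad/s): [2.22, 2.22, 2.57, 3.14, 3.14, 3.14].

INTERFACE

Orientations are given as a rotation vector (axis times angle).
In Python, from workcell import sensors, viewer, workorder gives the robot as it stands.
- The arm moves only by the tool move_arm, never from a script. Its argument "plan" is text: rows parted by semicolons, each of 5 numbers parted by spaces: the opening, from 0 (shut) to 1 (fully open), then the shift along the tool's x, y, z normalised to -1 to 1, where 1 is 0.15 m, then the turn about the tool's z normalised to -1 to 1, where 1 is 2 rad. A call has 1 to 20 rows; each row is the pose to reach, as a shift and turn from the pose commanded when the call began, along the tool's axes at that moment; what a row does not reach only later rows make up. A row lasts 1/12 s, in which the tool goes at most 41.7 mm and 7.16 degrees, less where a joint would pass 70% of its speed; a pose out of reach is approached as far as the arm can. A call with a number of a shift or a turn outside -1 to 1 is refused whole. A call with a gripper value outside its range is refused whole. The fingers move at their own pace and stop on an object; "force" is the grip in N (left out, the last holds). Time passes only in rows, so rows that repeat a pose let the fingers close. It gives the time, the measured TCP pose, the force, the opening and the grip force at its end, in the units of the state.
- sensors.state(): the state, without advancing time (a new reading comes with each control period).
- viewer.read_camera(name): name is "scene" or "top"; returns a dict with "frame" (480x640x3 uint8, red, green, blue), "depth" (480x640 float32, m along the optical axis (not along the pixel's ray), 0 where there is no reading), "camera_matrix" (3x3 intrinsics, pixels), "R" (3x3) and "t" (3): a world point X has camera coordinates R X + t. Camera axes: x right, y down, z forward; pixel columns grow to the right and rows downward; lengths in m; the calibration is good to about 2 mm. A picture is of the moment at which its call begins.
- workorder.close_job(): hands the job in; it is judged then, once.
The state is a dict: "t": time; "joint_pos": joint angles; "qd": joint speeds; "joint_efforts": joint torques, N m; "tcp_pos": TCP position; "tool_rot": TCP orientation; "contact_force": force on the tool from outside, world axes, zero at the start; "torque": the same for the moment, N m; "gripper_width": finger opening in m; "gripper_force": force on a finger pad.
Only numpy, scipy, OpenCV 4.12 (cv2) and the standard library are available. Lean on these libraries where they do the work, as an engineer would, in place of code of your own. Each camera call takes 0.05 s, during which the arm holds its last target. There are 200 camera calls.

TASK

Stack the three wooden drawer trays in a stagger so that they air, leaving the rear tray where it stands. First lift the tray that stands on end and lay it gently down, open side up, flat on the free worktop and let go of it; then put the other lying tray on the rear tray, stepped lengthwise one step towards the end farther from the mug, so that its foot bars drop inside the rim below and it sits level; finally take the first tray again and set it on top in the same way, stepped back by one step so that it is directly above the rear tray. Leave everything else alone.

Things in the scene. Friction and masses are not known exactly. Their poses are not given: they have to be found in the camera images.
- tray_base: Rear tray, lying open side up, length roughly left-right. Pale wood, brass label frame on each end, 58 (x) x 140 (y, length) x 38 mm (z, out of its open side). Origin: centre of the underside, at the foot bars' lowest line. All 3 trays are identical and symmetric to a half turn about z. Walls 3 mm; two rim-high cross walls at y = 7 to 10 and -7 to -10 mm leave a channel between them. 0.25 kg.
- tray_mid: Other lying tray, front right, same shape, origin and axes; 0.14 to 0.28 kg. Under each floor (underside 5 mm above the origin) two round cross bars, 7 mm thick, 46 mm long, at y = +-30 mm. A tray seats on another when shifted 30 mm along y (play 3.5 mm, sideways 3 mm): a bar in the channel, a bar inside the end wall, origins 33 mm apart in z. Otherwise bars may ride on a wall.
- tray_top: Tray standing on end at the front: same shape, origin and axes (y upright, origin 70 mm above the worktop, its z, the open side, facing roughly left, room +y). Once it is lifted, the worktop round room x 0.445, y 0.01 m is free for its length along y; left of room y = 0.13 m begins the 6 mm high glass hob. Can be pinched across its 58 mm width; 0.14 to 0.28 kg.
- tray_top_rim (a point): Centre of the open mouth of the tray that stands on end: 38 mm from its origin along its z.
- mug: White mug with a handle, 89 mm high, 79 mm across, 114 mm over the handle; off one end of the rear tray, left behind it or right before it (tells the side to step away from). Origin under it, the cup's centre about 17 mm from it along its +y, the handle to -y.
- glass: Clear drinking glass, 77 mm wide, 89 mm high, off the other end of the rear tray; leave alone. Origin: centre of its underside.
- jar: Spice jar with a white cap, 42 mm wide, 100 mm high, standing among the trays; leave alone. Origin: centre of its underside.
- timer: Round brass kitchen timer, 68 mm wide, 53 mm high, at the back; leave alone. Origin: centre of its underside.
- salt_mill: Glass and steel mill with a black top, 60 mm wide, 132 mm high, on the right, close before the tall cabinet (room x over 0.60 m, y under -0.20 m; keep the gripper clear of its corner); leave alone. Origin: centre of its underside.
- soap: Dark pump bottle, 65 mm wide, 197 mm high, far right; leave alone. Origin: centre of its underside.
Not all that is in view belongs to the job. What is shaped like the tray_mid but blue is not meant. What is shaped like the tray_top but red is not meant.

How it is judged:
On the way, in this order (a step that is already met when the one before it is completed fails the run):
1. the tray that stood on end lies flat on the worktop, open side up, released and at rest (angle between tray_top's own z axis and vertical below 0.08 rad and height (world z) of tray_top_rim above 0.034 m and height (world z) of tray_top below 0.005 m and contact force between the fingers and tray_top below 0.1 N and linear speed of tray_top below 0.02 m/s and angular speed of tray_top below 0.3 rad/s), for 0.2 s.
2. the other lying tray sits level on the rear tray, stepped one step away from the mug, released (z of tray_mid in the frame of tray_base between 0.031 and 0.035 m and x of tray_mid in the frame of tray_base between -0.006 and 0.006 m and angle between the y axis of tray_mid and the y axis of tray_base, either way round below 0.12 rad and angle between the z axis of tray_mid and the z axis of tray_base, either way round below 0.05 rad and ((y of mug in the frame of tray_base above 0 m and y of tray_mid in the frame of tray_base between -0.0355 and -0.0245 m) or (y of mug in the frame of tray_base below 0 m and y of tray_mid in the frame of tray_base between 0.0245 and 0.0355 m)) and contact force between the fingers and tray_mid below 0.1 N and linear speed of tray_mid below 0.02 m/s), for 0.2 s.
3. the first tray sits on the middle one, stepped back above the rear tray, released (z of tray_top in the frame of tray_mid between 0.031 and 0.035 m and x of tray_top in the frame of tray_mid between -0.006 and 0.006 m and angle between the y axis of tray_top and the y axis of tray_mid, either way round below 0.12 rad and angle between the z axis of tray_top and the z axis of tray_mid, either way round below 0.05 rad and z of tray_top in the frame of tray_base between 0.064 and 0.069 m and y of tray_top in the frame of tray_base between -0.009 and 0.009 m and contact force between the fingers and tray_top below 0.1 N and linear speed of tray_top below 0.02 m/s and angle between tray_top's own z axis and vertical below 0.05 rad and height (world z) of tray_top_rim above 0.1 m), for 0.2 s.
At the end, for the whole second after the job is handed in: Middle tray seated in the rear tray's rim (33 mm up, +-2), stepped 30 mm (+-5.5) away from the mug, sideways within 6 mm, 0.12 rad; last tray seated likewise on the middle one, over the rear tray within 9 mm lengthwise; both level within 0.05 rad, released, at rest (all of step 2 and all of step 3); the robot touches nothing.
It fails at once if the tray that stood on end is knocked over or dropped so that it turns fast (over 8 rad/s) (angular speed of tray_top above 8 rad/s).
It fails at once if the rear tray is shifted by more than 30 mm (distance of tray_base from where it was at the start of the episode above 0.03 m).
It fails at once if another thing is moved by more than 25 mm or tipped (distance of any of mug, glass, jar, timer, salt_mill, soap from where it was at the start of the episode above 0.025 m or angle between any of mug, glass, jar, timer, salt_mill, soap's own z axis and vertical above 0.3 rad).
It also fails if it takes over 72 s, if anything falls off the work surface, if the arm or the gripper's body presses on something with over 40 N, if the wrist force passes 120 N, or if a joint passes its speed limit or range.

## Working session

There is one attempt and no reset: what is moved stays moved. The work goes in short steps, Python scripts to look and compute and a tool call to move; the robot and the scene stay as the last step left them, time stands still between calls to the robot, and variables do not carry over. Pictures are saved under pics/ and viewed, at most 10 in all, crops included, and the job is handed in when it is done.

Besides the shell and the picture viewer there is one more tool, called after "Call:" as name(argument=value, ...) on one line, values as JSON. move_arm: Moves the arm, as the interface text tells. Scaled input: -1 to 1 covers 0.15 m each way for a shift and 2 rad each way for a turn. Its arguments: {"type":"object","properties":{"plan":{"type":"string"},"force":{"type":"number"}},"required":["plan"]}

```bash
mkdir -p pics; cat > h.py <<'E'
import numpy as np, cv2
from workcell import sensors, viewer, workorder
def cam(n):
    c=viewer.read_camera(n); np.savez('/tmp/'+n+'.npz',**c); return c
def world(c):
    K=c['camera_matrix'];d=c['depth'];v,u=np.mgrid[0:480,0:640]
    P=np.stack([(u-K[0,2])/K[0,0]*d,(v-K[1,2])/K[1,1]*d,d],-1)
    return (P-c['t'])@c['R']
def png(c,f,box=None,s=1):
    im=c['frame'][:,:,::-1]
    if box: im=im[box[1]:box[3],box[0]:box[2]]
    cv2.imwrite('pics/'+f,cv2.resize(im,None,fx=s,fy=s,interpolation=cv2.INTER_CUBIC))
E
python3 - <<'E'
from h import *
for n in('scene','top'):
    c=cam(n); png(c,n+'0.png'); print(n,c['camera_matrix'].round(1).tolist(),c['R'].round(3).tolist(),c['t'].round(3))
print(sensors.state())
E
```

```text
scene [[492.1, 0.0, 325.5], [0.0, 492.1, 229.3], [0.0, 0.0, 1.0]] [[-0.752, -0.66, -0.009], [-0.3, 0.354, -0.886], [0.588, -0.663, -0.464]] [0.247 0.348 0.921]
top [[553.3, 0.0, 322.5], [0.0, 553.3, 235.3], [0.0, 0.0, 1.0]] [[-0.019, -0.999, -0.049], [-0.985, 0.027, -0.168], [0.169, 0.045, -0.985]] [-0.261  0.604  1.424]
{'t': 0.1, 'joint_pos': array([-1.39359246e+00,  3.00449687e-01,  1.52150688e+00, -5.26167854e-06,
        1.32070250e+00, -6.66048381e-02]), 'qd': array([-1.22740506e-03, -2.68837595e-03, -1.35267467e-05, -1.49787891e-04,
        2.50375530e-05, -1.24764256e-03]), 'joint_efforts': array([ 9.35783828e-04, -5.44374990e+01, -3.62370801e+01,  2.57859611e-06,
        3.06968519e-03,  2.36429184e-05]), 'tcp_pos': array([ 0.132724  , -0.53351514,  0.21316446]), 'tool_rot': array([-3.11722161e+00, -3.81898569e-01,  1.00545855e-04]), 'contact_force': array([-0.50312703, -0.95671047,  0.64845966]), 'torque': array([-0.05209788, -0.03510213,  0.00063968]), 'gripper_force': 0.0, 'gripper_width': 0.08563612721456473}
```

View pics/scene0.png

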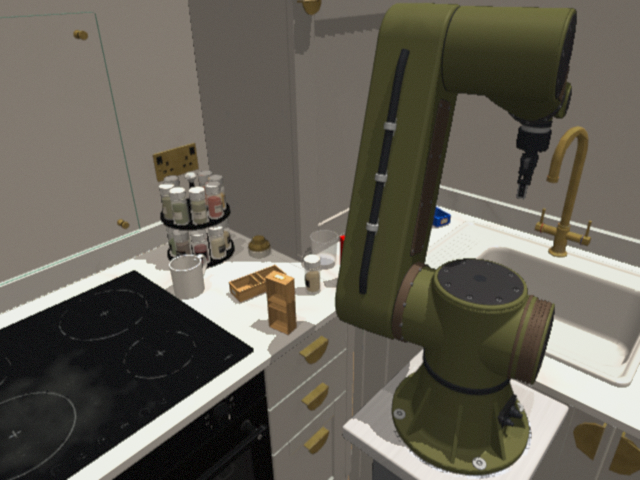

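View pics/top0.png

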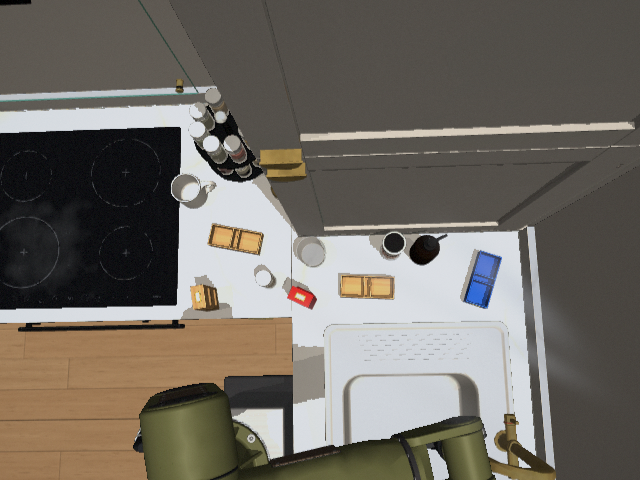

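Candidates: standing wood tray (204,297) vs red standing one (302,296). Lying wood tray (367,286) vs blue (482,278). Rear tray (236,239) has the mug at its left end. I choose the wood-coloured ones and check them in one crop.

```bash
cat >> h.py <<'E'
def comps(c,zmin=0.004,zmax=0.2,amin=150):
    W=world(c);hsv=cv2.cvtColor(c['frame'],cv2.COLOR_RGB2HSV)
    m=(hsv[...,0]>8)&(hsv[...,0]<26)&(hsv[...,1]>90)&(hsv[...,2]>60)&(W[...,2]>zmin)&(W[...,2]<zmax)&(W[...,0]>.3)&(W[...,0]<.75)&(c['depth']>0)
    n,l,s,ce=cv2.connectedComponentsWithStats(m.astype(np.uint8))
    return W,[(l==i) for i in range(1,n) if s[i,4]>amin],[ce[i] for i in range(1,n) if s[i,4]>amin]
def rect(P):
    (x,y),(w,h),a=cv2.minAreaRect((P[:,:2]*1000).astype(np.float32))
    if w<h: w,h=h,w; a+=90
    return round(x,1),round(y,1),round(w,1),round(h,1),round((a+90)%180-90,1)
E
python3 - <<'E'
from h import *
c=dict(np.load('/tmp/top.npz')); png(c,'crop0.png',(165,170,415,330),3.2)
W,ms,ce=comps(c)
for m,e in zip(ms,ce):
    P=W[m]; z=P[:,2]; top=np.percentile(z,98)
    print(e.round(),m.sum(),'ztop',top.round(4),'all',rect(P),'rim',rect(P[z>top-.006]))
    
for n,(u,v) in dict(jar=(262,272),glass=(312,250),mug=(186,187),red=(300,294)).items():
    Q=W[v-22:v+22,u-22:u+22].reshape(-1,3);Q=Q[(Q[:,2]>.03)&(Q[:,2]<.2)&(Q[:,0]>.2)]
    print(n,len(Q),rect(Q) if len(Q)>3 else '',Q[:,2].max() if len(Q) else '')
E
```

```text
[235. 239.] 1025 ztop 0.0419 all (597.4, -36.8, 142.9, 58.5, 77.8) rim (596.9, -37.7, 140.6, 58.2, 78.1)
[366. 287.] 985 ztop 0.0413 all (460.0, -387.5, 139.2, 57.6, 85.5) rim (459.9, -387.9, 137.6, 56.8, 86.1)
[204. 298.] 566 ztop 0.1446 all (437.1, 28.2, 58.1, 38.7, 8.6) rim (436.8, 30.4, 57.8, 32.9, 8.8)
jar 307 (521.2, -102.3, 129.2, 41.5, 30.6) 0.10865075177548163
glass 553 (561.4, -256.0, 97.2, 95.6, -89.5) 0.13368133688616082
mug 580 (727.8, 82.4, 88.3, 78.7, 66.9) 0.09737610740953148
red 396 (434.0, -222.1, 58.3, 37.7, 64.2) 0.1488328869327417
```

View pics/crop0.png

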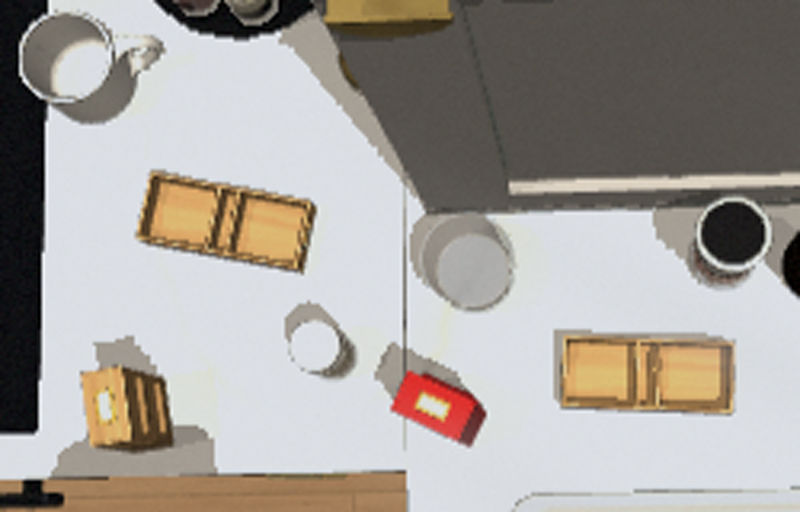

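The crop shows the standing tray at (127,408) with its underside bars facing right, so it opens to the left. The rear tray is at (227,220), the jar cap at (318,346), the mug at top left (65,60) and the glass right of the rear tray, so the step goes to the right. The red one (438,407) is the decoy.

```bash
cat >> h.py <<'E'
from scipy.spatial.transform import Rotation as Ro
def goto(x,y,z,phi):
    """target TCP in m, closing direction phi deg in room; prints scaled shift and turn"""
    s=sensors.state();R=Ro.from_rotvec(s['tool_rot']).as_matrix()
    d=R.T@(np.array([x,y,z])-s['tcp_pos'])
    cur=np.degrees(np.arctan2(R[1,1],R[0,1]));dp=(phi-cur+90)%180-90
    print('t',round(s['t'],2),'tcp',s['tcp_pos'].round(4),'close dir',cur.round(1),'q6',s['joint_pos'][5].round(2),'toolz',R[:,2].round(3))
    print('toolx',R[:,0].round(3),'tooly',R[:,1].round(3))
    print('shift/0.15',(d/.15).round(3),'turn/2',round(-np.radians(dp)/2,3),'(other',round(-np.radians(dp-np.sign(dp)*180)/2,3),')')
E
python3 - <<'E'
from h import *
c=dict(np.load('/tmp/top.npz'));W=world(c)
for n,(u,v) in dict(jar=(264,278),jar2=(262,276),mill=(393,243),mugrim=(186,187)).items(): print(n,W[v,u].round(3))
print(W[310,230],W[318,260],W[314,260])
goto(.437,.029,.2,8.6)
E
```

```text
jar [ 0.483 -0.126  0.096]
jar2 [ 0.488 -0.122  0.102]
mill [ 0.559 -0.453  0.132]
mugrim [0.752 0.107 0.008]
[ 0.40814689 -0.01937553  0.001929  ] [ 0.39134524 -0.05933844 -0.25468485] [ 0.39576871 -0.10091723  0.00308669]
t 0.1 tcp [ 0.1327 -0.5335  0.2132] close dir -76.0 q6 -0.07 toolz [-0.     0.001 -1.   ]
toolx [0.97  0.241 0.   ] tooly [ 0.241 -0.97  -0.001]
shift/0.15 [ 2.874 -3.149  0.091] turn/2 -0.739 (other 0.832 )
```

Call:
move_arm(plan="1 0.72 -0.79 0 0;1 0.72 -0.79 0 0;1 0.72 -0.79 0 0;1 0.72 -0.79 0 0;1 0.72 -0.79 0 0")

```text
t: 0.52
tcp_pos: [0.2108, -0.3887, 0.2137]
tool_rot: [-3.117, -0.387, -0.001]
contact_force: [-0.0, 0.2, -0.2]
gripper_width: 0.0853
gripper_force: 0.0
```

Call:
move_arm(plan="1 0.72 -0.79 0 0;1 0.72 -0.79 0 0;1 0.72 -0.79 0 0;1 0.72 -0.79 0 0;1 0.72 -0.79 0 0")

```text
t: 0.93
tcp_pos: [0.2869, -0.2478, 0.2137]
tool_rot: [-3.117, -0.388, -0.001]
contact_force: [0.5, -0.3, 0.5]
gripper_width: 0.0854
gripper_force: 0.0
```

Call:
move_arm(plan="1 0.72 -0.79 0 0;1 0.72 -0.79 0 0;1 0.72 -0.79 0 0;1 0.72 -0.79 0 0;1 0.72 -0.79 0 0")

```text
t: 1.35
tcp_pos: [0.3631, -0.1066, 0.2137]
tool_rot: [-3.117, -0.39, -0.001]
contact_force: [-0.6, -1.0, 0.2]
gripper_width: 0.0853
gripper_force: 0.0
```

Call:
move_arm(plan="1 0.72 -0.79 0 -0.74;1 0.72 -0.79 0 -0.74;1 0.72 -0.79 0 -0.74;1 0.72 -0.79 0 -0.74;1 0.72 -0.79 0 -0.74;1 0.72 -0.79 0 -0.74;1 0.72 -0.79 0 -0.74;1 0.72 -0.79 0 -0.74;1 0.72 -0.79 0 -0.74;1 0.72 -0.79 0 -0.74;1 0.72 -0.79 0 -0.74;1 0.72 -0.79 0 -0.74;1 0.72 -0.79 0 -0.74;1 0.72 -0.79 0 -0.74")

```text
t: 2.52
tcp_pos: [0.4376, 0.0301, 0.2135]
tool_rot: [-2.05, -2.381, 0.0]
contact_force: [0.2, -0.1, -0.3]
gripper_width: 0.0853
gripper_force: 0.0
```

```bash
python3 - <<'E'
from h import *
goto(.437,.030,.110,8.6)
E
```

```text
t 2.52 tcp [0.4376 0.0301 0.2135] close dir 8.5 q6 -0.16 toolz [-0. -0. -1.]
toolx [-0.149  0.989 -0.   ] tooly [ 0.989  0.149 -0.   ]
shift/0.15 [ 0.    -0.004  0.69 ] turn/2 -0.0 (other 1.57 )
```

Call:
move_arm(plan="1 0 0 0.2 0;1 0 0 0.4 0;1 0 0 0.55 0;1 0 0 0.65 0;1 0 0 0.69 0;1 0 0 0.69 0;0.5 0 0 0.69 0;0.5 0 0 0.69 0;0.5 0 0 0.69 0;0.5 0 0 0.69 0;0.5 0 0 0.69 0;0.5 0 0 0.69 0;0.5 0 0 0.69 0;0.5 0 0 0.69 0", force=20)

```text
t: 3.68
tcp_pos: [0.4381, 0.0305, 0.1114]
tool_rot: [2.045, 2.383, 0.002]
contact_force: [-1.2, -0.2, 6.6]
gripper_width: 0.0574
gripper_force: 20.8
```

Call:
move_arm(plan="0.5 0 0 -0.05 0;0.5 0 0 -0.1 0;0.5 0 0 -0.15 0;0.5 0.08 0.03 -0.15 0.02;0.5 0.16 0.06 -0.15 0.04;0.5 0.24 0.09 -0.15 0.06;0.5 0.32 0.11 -0.15 0.075;0.5 0.4 0.12 -0.15 0.075;0.5 0.44 0.12 -0.15 0.075;0.5 0.44 0.12 -0.15 0.075;0.5 0.44 0.12 -0.15 0.075")

```text
t: 4.6
tcp_pos: [0.4453, 0.0984, 0.133]
tool_rot: [2.217, 2.225, 0.0]
contact_force: [-0.0, 0.2, -3.2]
gripper_width: 0.0573
gripper_force: 23.2
```

```bash
python3 - <<'E'
from h import *
c=cam('scene'); goto(.445,.095,.1114,0); png(c,'s1.png',(180,200,380,350),3)
E
```

```text
t 4.65 tcp [0.4453 0.0981 0.1329] close dir 0.2 q6 0.13 toolz [ 0. -0. -1.]
toolx [-0.003  1.    -0.   ] tooly [1.    0.003 0.   ]
shift/0.15 [-0.021 -0.002  0.144] turn/2 0.002 (other -1.569 )
```

View pics/s1.png

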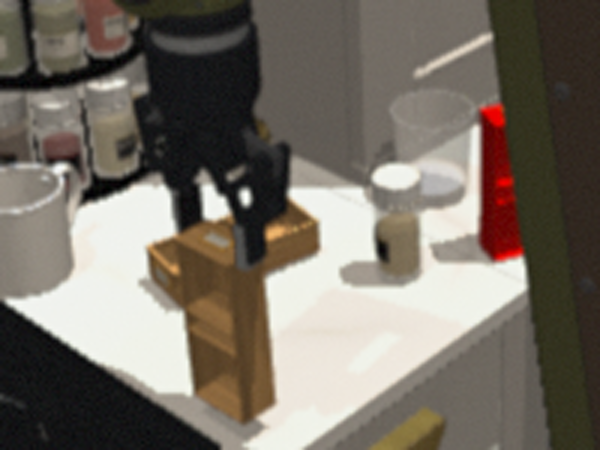

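The scene crop shows the tray held upright at (230,310), its open side to the left, clear of the hob. I lower it to the foot and start tipping it to the right.

Call:
move_arm(plan="0.5 0 0 0.05 0;0.5 0 0 0.1 0;0.5 0 0 0.13 0;0.5 0 0 0.145 0;0.5 0 0 0.148 0;0.5 0 0 0.148 0;0.5 -0.035 0 0.146 0;0.5 -0.07 0 0.145 0;0.5 -0.105 0 0.145 0;0.5 -0.14 0 0.145 0;0.5 -0.175 0 0.146 0;0.5 -0.21 0 0.148 0;0.5 -0.245 0 0.152 0;0.5 -0.28 0 0.158 0;0.5 -0.28 0 0.158 0;0.5 -0.28 0 0.158 0")

```text
t: 5.98
tcp_pos: [0.4453, 0.0563, 0.1088]
tool_rot: [-2.219, -2.224, 0.0]
contact_force: [-1.0, 1.6, 0.8]
gripper_width: 0.057
gripper_force: 24.2
```

```bash
python3 - <<'E'
from h import *
c=cam('scene'); goto(.445,.095,.1114,0); png(c,'s2.png',(180,200,380,350),3)
E
```

```text
t 6.03 tcp [0.4454 0.0564 0.1089] close dir 0.2 q6 0.04 toolz [-0. -0. -1.]
toolx [-0.003  1.    -0.   ] tooly [ 1.     0.003 -0.   ]
shift/0.15 [ 0.257 -0.002 -0.017] turn/2 0.001 (other -1.569 )
```

View pics/s2.png

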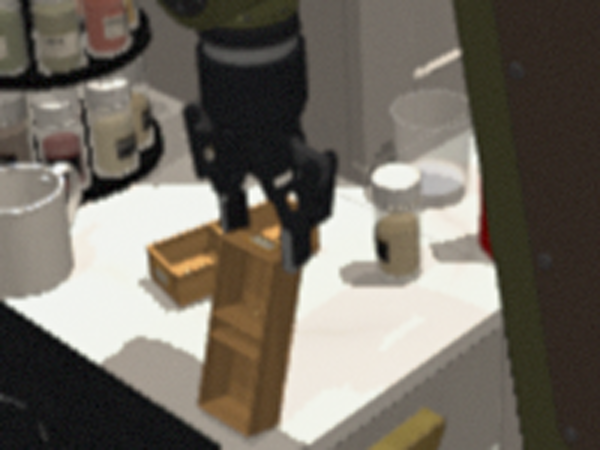

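Tray pivots as wanted: it leans right with its foot at (240,430). I continue the arc.

Call:
move_arm(plan="0.5 -0.068 0 0.018 0;0.5 -0.134 0 0.042 0;0.5 -0.198 0 0.071 0;0.5 -0.259 0 0.106 0;0.5 -0.317 0 0.146 0;0.5 -0.371 0 0.191 0;0.5 -0.421 0 0.241 0;0.5 -0.467 0 0.294 0;0.5 -0.507 0 0.352 0;0.5 -0.543 0 0.413 0;0.5 -0.573 0 0.476 0;0.5 -0.597 0 0.542 0;0.5 -0.605 0 0.57 0;0.5 -0.605 0 0.57 0;0.5 -0.605 0 0.57 0")

```text
t: 7.28
tcp_pos: [0.4454, -0.0342, 0.0233]
tool_rot: [-2.218, -2.224, 0.001]
contact_force: [0.7, -1.9, 0.8]
gripper_width: 0.0571
gripper_force: 35.8
```

```bash
python3 - <<'E'
from h import *
c=cam('scene'); goto(.445,-.04,.015,0); png(c,'s3.png',(180,200,380,350),3)
E
```

```text
t 7.33 tcp [ 0.4455 -0.0341  0.0235] close dir 0.2 q6 -0.16 toolz [-0.001  0.    -1.   ]
toolx [-0.003  1.     0.   ] tooly [ 1.     0.003 -0.001]
shift/0.15 [-0.04  -0.003  0.056] turn/2 0.002 (other -1.569 )
```

View pics/s3.png

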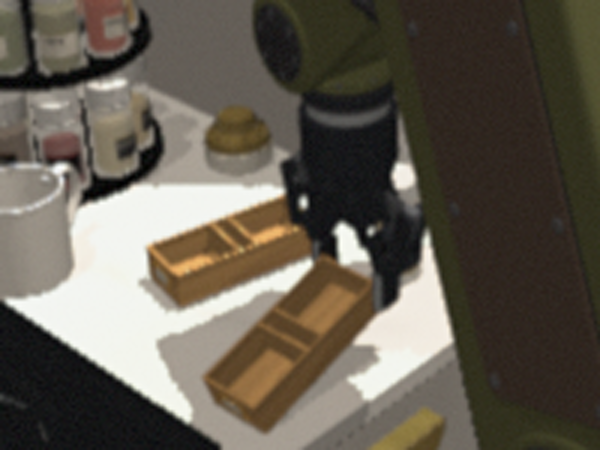

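The tray is tilted slightly, with the gripped end at (340,280) still raised. I finish lowering and release.

Call:
move_arm(plan="0.5 -0.01 0 0.02 0;0.5 -0.015 0 0.04 0;0.5 -0.02 0 0.055 0;0.5 -0.02 0 0.065 0;0.5 -0.02 0 0.065 0;0.5 -0.02 0 0.065 0")

```text
t: 7.83
tcp_pos: [0.4458, -0.0372, 0.0137]
tool_rot: [2.218, 2.225, 0.0]
contact_force: [0.1, -1.2, 1.3]
gripper_width: 0.0571
gripper_force: 36.6
```

```bash
python3 - <<'E'
from h import *
c=cam('scene');W,ms,ce=comps(c,amin=60)
for m,e in zip(ms,ce):
    P=W[m]; print(e.round(),m.sum(),np.percentile(P[:,2],[50,90,98]).round(4),rect(P[P[:,2]>.03]))
    Q=P[P[:,2]>.03];A=np.c_[Q[:,:2],np.ones(len(Q))]
    for a in np.arange(Q[:,1].min(),Q[:,1].max(),.02):
        q=Q[(Q[:,1]>=a)&(Q[:,1]<a+.02),2]; print(round(a,3),len(q),np.percentile(q,95).round(4) if len(q) else '')
E
```

```text
[259. 244.] 236 [0.037  0.051  0.0526] (725.5, -162.4, 57.3, 46.8, -88.9)
-0.191 35 0.0522
-0.171 89 0.0528
-0.151 69 0.0484
[256. 283.] 1057 [0.0225 0.0348 0.0377] (582.7, -15.8, 145.8, 126.8, -35.0)
-0.11 14 0.0363
-0.09 16 0.0341
-0.07 29 0.0372
-0.05 64 0.0378
-0.03 59 0.0834
-0.01 35 0.0376
0.01 35 0.0371
0.03 32 0.0385
[278. 315.] 1561 [0.0314 0.0502 0.0601] (442.2, 30.4, 155.3, 64.2, -87.4)
-0.046 152 0.0631
-0.026 151 0.0597
-0.006 114 0.0537
0.014 163 0.0512
0.034 132 0.0461
0.054 59 0.0422
0.074 42 0.0382
0.094 30 0.0337
```

Still about 0.2 rad tilted, so the pads sit higher than I modelled. I lower further, to the fingertip limit, and then ease the grip open gradually.

Call:
move_arm(plan="0.5 -0.003 0 0.015 0;0.5 -0.005 0 0.03 0;0.5 -0.005 0 0.043 0;0.5 -0.005 0 0.043 0;0.5 -0.005 0 0.043 0", force=20)

```text
t: 8.3
tcp_pos: [0.4457, -0.0379, 0.0071]
tool_rot: [-2.218, -2.224, 0.0]
contact_force: [-0.5, -1.4, 2.7]
gripper_width: 0.0571
gripper_force: 37.1
```

```bash
cat >> h.py <<'E'
def slope(c,box=(.40,.49,-.06,.13)):
    W,ms,ce=comps(c,amin=60); r=[]
    P=W[np.any(ms,0)];P=P[(P[:,0]>box[0])&(P[:,0]<box[1])&(P[:,1]>box[2])&(P[:,1]<box[3])&(P[:,2]<.08)]
    for a in np.arange(box[2],box[3],.02):
        q=P[(P[:,1]>=a)&(P[:,1]<a+.02),2]
        if len(q)>10: r.append((round(a+.01,2),round(float(np.percentile(q,95)),4)))
    print(r,rect(P))
E
python3 - <<'E'
from h import *
c=cam('scene');slope(c)
E
```

```text
[(np.float64(-0.03), 0.0558), (np.float64(-0.01), 0.0509), (np.float64(0.01), 0.0493), (np.float64(0.03), 0.0459), (np.float64(0.05), 0.0424), (np.float64(0.07), 0.0371), (np.float64(0.09), 0.034), (np.float64(0.11), 0.0319)] (447.5, 31.6, 152.2, 73.1, -87.9)
```

Call:
move_arm(plan="0.6 0 0 0 0;0.63 0 0 0 0;0.64 0 0 0 0;0.65 0 0 0 0;0.655 0 0 0 0;0.66 0 0 0 0;0.66 0 0 0 0", force=20)

```text
t: 8.93
tcp_pos: [0.4457, -0.0379, 0.0073]
tool_rot: [-2.218, -2.225, -0.0]
contact_force: [0.4, -0.5, 1.3]
gripper_width: 0.0573
gripper_force: 37.0
```

```bash
python3 - <<'E'
from h import *
c=cam('scene');slope(c)
E
```

```text
[(np.float64(-0.03), 0.0569), (np.float64(-0.01), 0.0511), (np.float64(0.01), 0.0495), (np.float64(0.03), 0.0462), (np.float64(0.05), 0.0423), (np.float64(0.07), 0.0374), (np.float64(0.09), 0.0337), (np.float64(0.11), 0.0327)] (447.0, 30.8, 154.2, 73.2, -88.1)
```

Call:
move_arm(plan="0.664 0 0 0.012 0;0.668 0 0 0.012 0;0.67 0 0 0.012 0;0.672 0 0 0.012 0;0.674 0 0 0.012 0;0.676 0 0 0.012 0;0.678 0 0 0.012 0;0.68 0 0 0.012 0;0.682 0 0 0.012 0;0.684 0 0 0.012 0")

```text
t: 9.82
tcp_pos: [0.4456, -0.0379, 0.0054]
tool_rot: [-2.218, -2.225, 0.0]
contact_force: [-0.5, 0.3, 0.8]
gripper_width: 0.0584
gripper_force: 0.0
```

```bash
python3 - <<'E'
from h import *
c=cam('scene');slope(c)
E
```

```text
[(np.float64(-0.03), 0.0363), (np.float64(-0.01), 0.0362), (np.float64(0.01), 0.0372), (np.float64(0.03), 0.0371), (np.float64(0.05), 0.0365), (np.float64(0.07), 0.0355), (np.float64(0.09), 0.0368), (np.float64(0.11), 0.036)] (446.8, 30.1, 145.9, 73.0, -88.4)
```

The tray is flat and released. I open and rise, then measure.

Call:
move_arm(plan="0.72 0 0 0 0;0.8 0 0 0 0;0.9 0 0 0 0;0.95 0 0 -0.1 0;1 0 0 -0.3 0;1 0 0 -0.5 0;1 0 0 -0.7 0;1 0 0 -1 0;1 0 0 -1 0;1 0 0 -1 0")

```text
t: 10.7
tcp_pos: [0.4468, -0.0381, 0.1577]
tool_rot: [2.215, 2.222, 0.005]
contact_force: [-0.4, -0.5, -0.4]
gripper_width: 0.0855
gripper_force: 0.0
```

```bash
cat >> h.py <<'E'
def trays(n='top'):
    c=cam(n);W,ms,ce=comps(c)
    for m,e in zip(ms,ce):
        P=W[m];z=P[:,2];top=np.percentile(z,97);Q=P[z>top-.008]
        A=np.c_[Q[:,:2]-Q[:,:2].mean(0),np.ones(len(Q))];k=np.linalg.lstsq(A,Q[:,2],rcond=None)[0]
        print(e.round(),m.sum(),'ztop',top.round(4),'all',rect(P),'rim',rect(Q),'slope',k[:2].round(3))
    return c
E
python3 - <<'E'
from h import *
trays();goto(.460,-.3875,.18,-4)
E
```

```text
[235. 239.] 1027 ztop 0.0413 all (597.1, -37.5, 141.6, 58.4, 77.8) rim (597.1, -37.2, 140.8, 58.4, 77.8) slope [-0.005 -0.005]
[366. 287.] 985 ztop 0.0403 all (459.8, -387.4, 139.1, 57.4, 85.4) rim (460.5, -387.9, 137.2, 57.8, 86.7) slope [-0.01  -0.007]
[231. 295.] 248 ztop 0.0403 all (447.7, -21.9, 55.9, 40.8, -2.0) rim (447.4, -26.0, 56.1, 33.0, -3.2) slope [-0.011 -0.027]
t 10.75 tcp [ 0.4459 -0.038   0.1559] close dir 0.2 q6 -0.17 toolz [ 0.002 -0.    -1.   ]
toolx [-0.003  1.    -0.   ] tooly [1.    0.003 0.002]
shift/0.15 [-2.33   0.087 -0.16 ] turn/2 0.036 (other -1.534 )
```

Call:
move_arm(plan="1 -0.1 0 -0.22 0;1 -0.4 0.03 -0.22 0;1 -0.78 0.03 -0.22 0;1 -0.78 0.03 -0.22 0;1 -0.78 0.03 -0.22 0")

```text
t: 11.17
tcp_pos: [0.4498, -0.1579, 0.1867]
tool_rot: [-2.22, -2.219, 0.002]
contact_force: [0.3, 0.7, -0.3]
gripper_width: 0.0861
gripper_force: 0.0
```

Call:
move_arm(plan="1 -0.78 0.03 0 0;1 -0.78 0.03 0 0;1 -0.78 0.03 0 0;1 -0.78 0.03 0 0")

```text
t: 11.5
tcp_pos: [0.4548, -0.2757, 0.1865]
tool_rot: [-2.22, -2.22, 0.002]
contact_force: [0.5, -0.3, -0.1]
gripper_width: 0.0856
gripper_force: 0.0
```

Call:
move_arm(plan="1 -0.77 0.03 0 0.036;1 -0.77 0.03 0 0.036;1 -0.77 0.03 0 0.036;1 -0.77 0.03 0 0.036;1 -0.77 0.03 0 0.036;1 -0.77 0.03 0 0.036")

```text
t: 12.0
tcp_pos: [0.4602, -0.3862, 0.1871]
tool_rot: [-2.295, -2.142, -0.0]
contact_force: [0.1, 0.6, -0.5]
gripper_width: 0.0854
gripper_force: 0.0
```

```bash
python3 - <<'E'
from h import *
goto(.460,-.3877,.012,-4.2)
E
```

```text
t 12.0 tcp [ 0.4602 -0.3862  0.1871] close dir -3.9 q6 -0.69 toolz [-0.002  0.002 -1.   ]
toolx [0.069 0.998 0.002] tooly [ 0.998 -0.069 -0.002]
shift/0.15 [-1.200e-02  1.000e-03  1.167e+00] turn/2 0.002 (other -1.568 )
```

Call:
move_arm(plan="1 -0.01 0 0.25 0;1 -0.01 0 0.5 0;1 -0.01 0 0.75 0;1 -0.01 0 0.9 0;1 -0.01 0 0.95 0;1 -0.01 0 0.95 0")

```text
t: 12.5
tcp_pos: [0.4599, -0.3872, 0.0445]
tool_rot: [-2.293, -2.143, 0.0]
contact_force: [0.6, -0.6, -0.0]
gripper_width: 0.0853
gripper_force: 0.0
```

Call:
move_arm(plan="1 0 0 0.1 0;1 0 0 0.2 0;1 0 0 0.21 0;1 0 0 0.21 0;0.5 0 0 0.21 0;0.5 0 0 0.21 0;0.5 0 0 0.21 0;0.5 0 0 0.21 0;0.5 0 0 0.21 0;0.5 0 0 0.21 0;0.5 0 0 0.21 0;0.5 0 0 0.21 0", force=40)

```text
t: 13.5
tcp_pos: [0.462, -0.3904, 0.0178]
tool_rot: [2.292, 2.139, 0.001]
contact_force: [2.2, -0.3, 15.8]
gripper_width: 0.0428
gripper_force: 13.0
```

Call:
move_arm(plan="0.5 0 0 -0.1 0;0.5 0 0 -0.2 0;0.5 0 0 -0.4 0;0.5 0 0 -0.6 0;0.5 0 0 -0.8 0;0.5 0 0 -1 0;0.5 0 0 -1 0;0.5 0 0 -1 0")

```text
t: 14.17
tcp_pos: [0.4607, -0.3894, 0.1669]
tool_rot: [2.294, 2.141, 0.0]
contact_force: [-0.4, 0.3, -0.1]
gripper_width: 0.043
gripper_force: 0.0
```

```bash
python3 - <<'E'
from h import *
c=trays();goto(.5907,-.0667,.2,-12.2)
c=cam('scene');png(c,'x.png',(340,120,600,320),3)
E
```

```text
[235. 239.] 1039 ztop 0.0409 all (597.3, -37.5, 141.6, 58.9, 78.5) rim (596.9, -37.7, 140.6, 58.5, 78.1) slope [-0.011  0.004]
[353. 287.] 260 ztop 0.0399 all (460.5, -353.2, 82.1, 30.8, 42.9) rim (461.1, -353.2, 81.0, 28.4, 41.8) slope [-0.075  0.091]
[211. 295.] 1047 ztop 0.0405 all (446.1, 28.4, 141.2, 58.1, -88.9) rim (446.1, 27.7, 139.9, 57.7, -89.4) slope [-0.007 -0.006]
t 14.22 tcp [ 0.4602 -0.389   0.165 ] close dir -4.0 q6 -0.69 toolz [ 0.001 -0.001 -1.   ]
toolx [ 0.069  0.998 -0.001] tooly [ 0.998 -0.069  0.001]
shift/0.15 [ 2.203  0.72  -0.234] turn/2 0.072 (other -1.499 )
```

View pics/x.png

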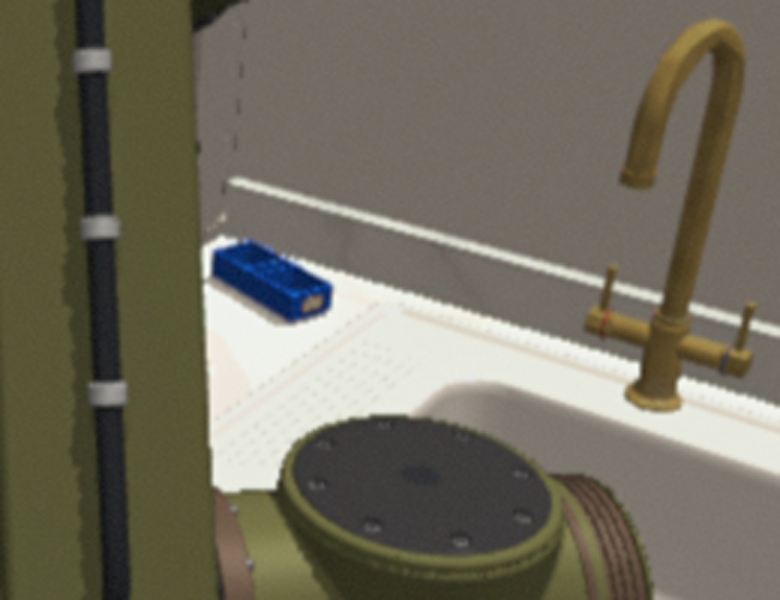

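```bash
python3 - <<'E'
from h import *
c=dict(np.load('/tmp/top.npz'));png(c,'t4.png',(300,220,460,340),5)
E
```

```text
(no output)
```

View pics/t4.png

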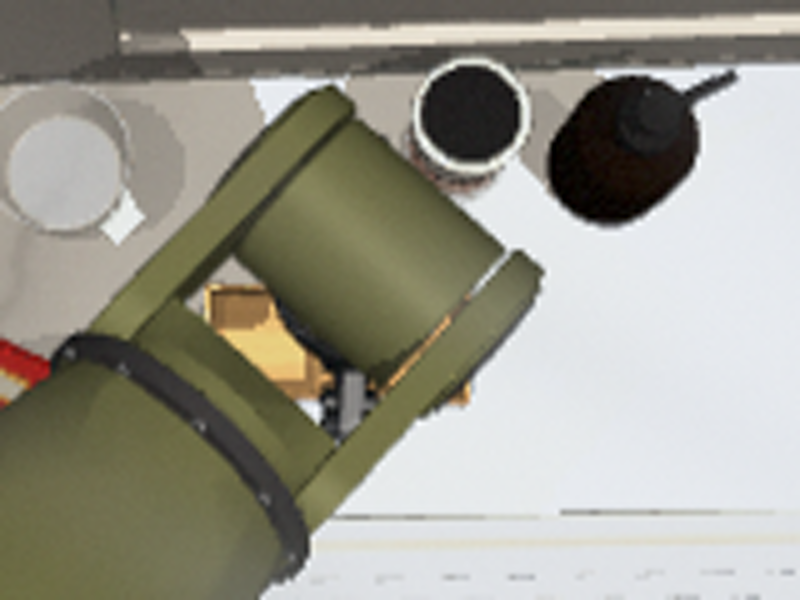

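Neither view shows a lifted tray: it still lies at about (340,345) in the top crop, under the arm, and the fingers closed to 43 mm without it. I move aside and measure it again.

Call:
move_arm(plan="1 0.3 0 -0.1 0;1 0.6 0 -0.15 0;1 1 0 -0.15 0;1 1 0 -0.15 0;1 1 0 -0.15 0;1 1 0 -0.15 0;1 1 0 -0.15 0")

```text
t: 14.85
tcp_pos: [0.4703, -0.2396, 0.1863]
tool_rot: [-2.296, -2.143, 0.001]
contact_force: [-0.6, -1.2, -0.1]
gripper_width: 0.0853
gripper_force: 0.0
```

```bash
python3 - <<'E'
from h import *
c0=dict(np.load('/tmp/top.npz'))
c=trays();png(c,'t5.png',(320,250,420,325),8)
goto(.460,-.3877,.2,-4.2)
W=world(c)
# rim profile: high points on each side
P=W[262:312,330:402].reshape(-1,3)
for a in np.arange(-.46,-.31,.015):
    q=P[(abs(P[:,1]-a)<.0075)&(P[:,2]>.03)&(P[:,2]<.08)]
    print(round(a,3),len(q),(q[:,0].min().round(4),q[:,0].max().round(4),q[:,2].max().round(4)) if len(q) else '')
E
```

```text
[235. 239.] 1039 ztop 0.0414 all (597.1, -36.9, 142.0, 58.4, 77.7) rim (597.1, -36.9, 142.0, 58.4, 77.7) slope [-0.023 -0.003]
[366. 288.] 1018 ztop 0.0408 all (455.7, -386.9, 139.1, 57.2, 86.1) rim (455.6, -387.4, 137.9, 57.2, 86.1) slope [ 0.005 -0.01 ]
[209. 295.] 1030 ztop 0.0399 all (446.1, 28.2, 140.8, 58.0, -89.2) rim (446.1, 28.3, 140.1, 57.8, -89.4) slope [-0.011 -0.002]
t 14.9 tcp [ 0.4703 -0.24    0.1863] close dir -4.0 q6 -0.47 toolz [-0.001  0.    -1.   ]
toolx [0.07  0.998 0.   ] tooly [ 0.998 -0.07  -0.001]
shift/0.15 [-0.987  0.    -0.092] turn/2 0.002 (other -1.569 )
-0.46 24 (np.float64(0.4237), np.float64(0.4782), np.float64(0.0429))
-0.445 20 (np.float64(0.4236), np.float64(0.4815), np.float64(0.0413))
-0.43 20 (np.float64(0.4241), np.float64(0.4816), np.float64(0.0427))
-0.415 12 (np.float64(0.4246), np.float64(0.4822), np.float64(0.0416))
-0.4 30 (np.float64(0.4274), np.float64(0.4828), np.float64(0.0453))
-0.385 31 (np.float64(0.4274), np.float64(0.4831), np.float64(0.0451))
-0.37 30 (np.float64(0.4279), np.float64(0.4858), np.float64(0.0435))
-0.355 20 (np.float64(0.4283), np.float64(0.4867), np.float64(0.0408))
-0.34 12 (np.float64(0.4311), np.float64(0.4864), np.float64(0.0415))
-0.325 30 (np.float64(0.4314), np.float64(0.4869), np.float64(0.0426))
-0.31 8 (np.float64(0.4318), np.float64(0.4583), np.float64(0.0396))
```

View pics/t5.png

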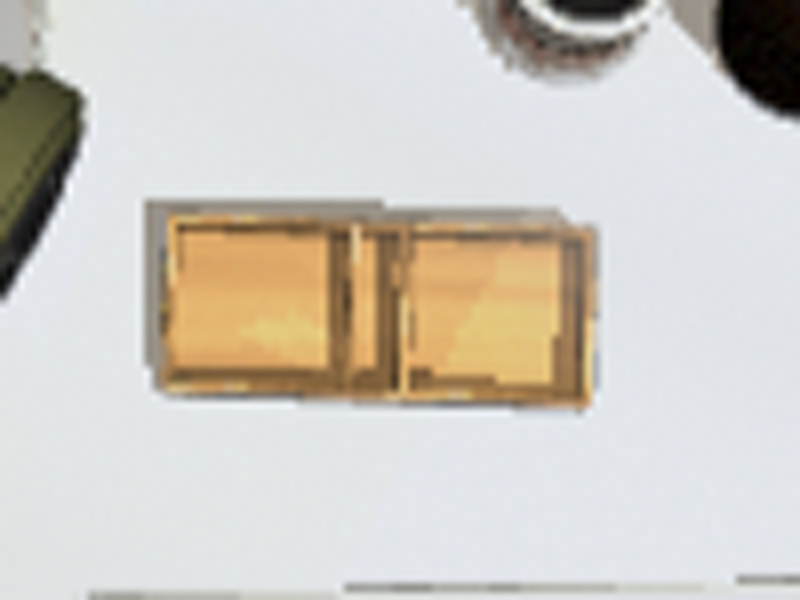

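The tray lies flat at image centre (380,310), about 4 mm nearer than before, so it squeezed out of the grip. I retry higher, with low force and slow closing.

Call:
move_arm(plan="1 -0.3 -0.03 0 0;1 -0.6 -0.03 0 0;1 -0.985 -0.03 0 0;1 -0.985 -0.03 0 0;1 -0.985 -0.03 0.2 0;1 -0.985 -0.03 0.4 0;1 -0.985 -0.03 0.6 0;1 -0.985 -0.03 0.8 0;1 -0.985 -0.03 0.95 0;1 -0.985 -0.03 0.95 0;1 -0.985 -0.03 0.95 0")

```text
t: 15.82
tcp_pos: [0.455, -0.3869, 0.0437]
tool_rot: [-2.296, -2.141, 0.0]
contact_force: [0.5, 0.1, 1.1]
gripper_width: 0.0853
gripper_force: 0.0
```

```bash
python3 - <<'E'
from h import *
goto(.4557,-.3872,.018,-3.9)
E
```

```text
t 15.82 tcp [ 0.455  -0.3869  0.0437] close dir -4.0 q6 -0.7 toolz [-0.002  0.002 -1.   ]
toolx [0.07  0.998 0.001] tooly [ 0.998 -0.07  -0.002]
shift/0.15 [-0.002  0.005  0.171] turn/2 -0.001 (other 1.57 )
```

Call:
move_arm(plan="1 0 0.005 0.08 0;1 0 0.005 0.17 0;0.85 0 0.005 0.17 0;0.75 0 0.005 0.17 0;0.72 0 0.005 0.17 0;0.69 0 0.005 0.17 0;0.67 0 0.005 0.17 0;0.65 0 0.005 0.17 0;0.64 0 0.005 0.17 0;0.63 0 0.005 0.17 0;0.63 0 0.005 0.17 0", force=20)

```text
t: 16.73
tcp_pos: [0.4566, -0.3864, 0.0191]
tool_rot: [2.297, 2.143, 0.0]
contact_force: [0.6, -0.1, 1.1]
gripper_width: 0.0537
gripper_force: 0.0
```

Call:
move_arm(plan="0.6 0 0 -0.02 0;0.6 0 0 -0.04 0;0.6 0 0 -0.06 0;0.6 0 0 -0.06 0")

```text
t: 17.07
tcp_pos: [0.4569, -0.3867, 0.0289]
tool_rot: [2.296, 2.143, 0.0]
contact_force: [-0.1, -0.5, 0.9]
gripper_width: 0.0515
gripper_force: 0.0
```

```bash
python3 - <<'E'
from h import *
trays()
E
```

```text
[235. 239.] 1023 ztop 0.0407 all (596.8, -37.7, 141.6, 58.5, 78.3) rim (597.0, -37.1, 140.4, 58.5, 78.3) slope [-0.012  0.003]
[210. 295.] 1058 ztop 0.0406 all (446.0, 28.3, 140.8, 57.6, -89.2) rim (446.0, 28.3, 139.0, 57.6, -89.2) slope [-0.008 -0.002]
```

```bash
python3 - <<'E'
from h import *
c=dict(np.load('/tmp/top.npz'));W,ms,ce=comps(c,amin=15)
for m,e in zip(ms,ce):
    if e[0]>300:
        P=W[m];print(e.round(),m.sum(),rect(P),np.percentile(P[:,2],[5,50,95,100]).round(4))
hsv=cv2.cvtColor(c['frame'],cv2.COLOR_RGB2HSV)
v,u=np.mgrid[0:480,0:640]
sel=(u>325)&(u<405)&(v>262)&(v<312)&(W[...,2]<.075)&(W[...,2]>.01)&(hsv[...,1]<90)
P=W[sel];print('nonwood low pts',len(P),P.min(0).round(3),P.max(0).round(3))
png(c,'t6.png',(325,255,405,315),10)
E
```

```text
[348. 284.] 32 (466.5, -341.7, 39.8, 9.5, 39.0) [0.005  0.0085 0.0147 0.1919]
[300. 296.] 29 (432.4, -221.2, 24.4, 14.2, 62.5) [0.1355 0.1399 0.144  0.1441]
nonwood low pts 8 [ 0.424 -0.456  0.01 ] [ 0.527 -0.308  0.04 ]
```

View pics/t6.png

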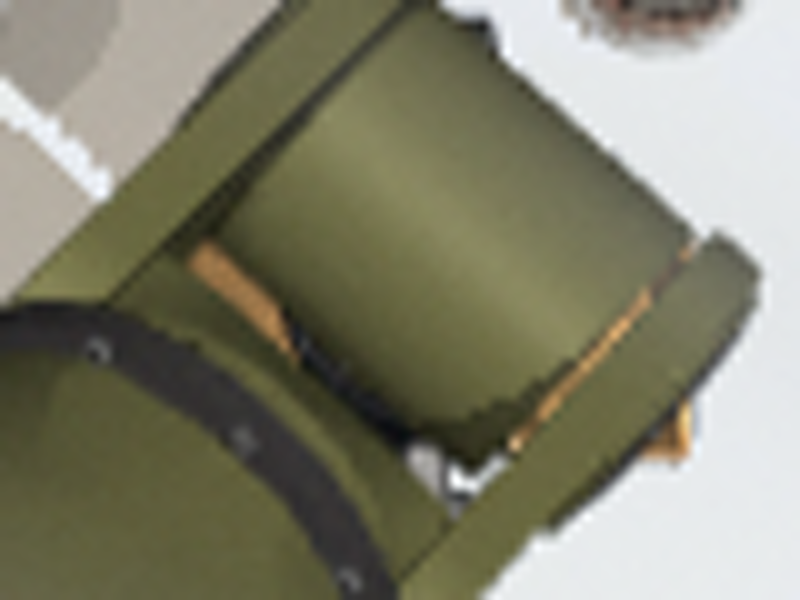

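The fingers meet no resistance at the tray's mid-length, where the channel is, though the tray lies flat below (the wood floor reads z≈8 mm). I open and grasp 27 mm off-centre, where a closed wall carries the pads as it did on the first tray.

Call:
move_arm(plan="0.8 0 0 0 0;1 0 0 0 0;1 0 0 0 0;1 0 0 0 0;1 0 0 -0.27 0;1 0 0 -0.27 0;1 0.18 0 -0.27 0;1 0.18 0 -0.27 0;1 0.18 0 -0.1 0;1 0.18 0 0.03 0;1 0.18 0 0.07 0;1 0.18 0 0.07 0;0.8 0.18 0 0.07 0;0.7 0.18 0 0.07 0;0.66 0.18 0 0.07 0;0.64 0.18 0 0.07 0;0.62 0.18 0 0.07 0;0.62 0.18 0 0.07 0;0.62 0.18 0 0.07 0", force=25)

```text
t: 18.7
tcp_pos: [0.4585, -0.3596, 0.0177]
tool_rot: [2.297, 2.143, 0.0]
contact_force: [0.7, 0.0, -0.1]
gripper_width: 0.053
gripper_force: 0.0
```

```bash
python3 - <<'E'
from h import *
c=dict(np.load('/tmp/top.npz'));W=world(c)
for (u,v) in [(367,300),(367,301),(368,302),(370,302),(371,303),(374,303),(394,299),(350,285)]: print(u,v,W[v,u].round(4),c['frame'][v,u])
s=sensors.state();print(s['joint_pos'].round(3),s['gripper_width'],s['gripper_force'],s['contact_force'])
c=cam('top');W=world(c);hsv=cv2.cvtColor(c['frame'],cv2.COLOR_RGB2HSV)
v,u=np.mgrid[0:480,0:640]
sel=(u>325)&(u<410)&(v>255)&(v<315)&(W[...,2]<.12)&(W[...,2]>.006)
for a,b in zip(*np.where(sel)): 
    if hsv[a,b,1]<80: print('nonwood',b,a,W[a,b].round(3),c['frame'][a,b])
P=W[sel&(hsv[...,1]>=80)&(hsv[...,0]<26)&(hsv[...,0]>8)];print('wood',len(P),rect(P),np.percentile(P[:,2],[5,50,95]).round(4))
E
```

```text
367 300 [ 0.4188 -0.3833  0.1578] [160 158 155]
367 301 [ 0.4166 -0.3833  0.1558] [162 161 157]
368 302 [ 0.414  -0.3855  0.1578] [158 156 155]
370 302 [ 0.4215 -0.3961  0.0023] [231 234 235]
371 303 [ 0.419  -0.3988 -0.0025] [220 224 225]
374 303 [ 0.4019 -0.3908  0.3617] [102 102  62]
394 299 [ 0.4283 -0.4605 -0.0032] [232 235 237]
350 285 [ 0.4675 -0.344   0.0085] [154 117  72]
[-0.728  0.599  1.586  0.     0.956 -0.659] 0.052997356699463184 0.0 [ 0.68316056  0.02404599 -0.12052725]
nonwood 382 256 [ 0.543 -0.432  0.009] [174 170 166]
nonwood 383 256 [ 0.541 -0.433  0.029] [171 171 169]
nonwood 384 256 [ 0.539 -0.435  0.041] [165 161 159]
nonwood 385 256 [ 0.539 -0.438  0.043] [138 127 120]
nonwood 386 256 [ 0.538 -0.44   0.045] [117 102  92]
nonwood 387 256 [ 0.537 -0.442  0.052] [116  97  86]
nonwood 388 256 [ 0.537 -0.445  0.054] [122 105  94]
nonwood 389 256 [ 0.536 -0.447  0.06 ] [110  98  88]
nonwood 390 256 [ 0.533 -0.448  0.085] [79 69 62]
nonwood 391 256 [ 0.534 -0.451  0.076] [91 79 73]
nonwood 392 256 [ 0.534 -0.453  0.078] [66 58 53]
nonwood 393 256 [ 0.534 -0.456  0.0
[... 6618 characters left out ...]
nwood 385 304 [ 0.415 -0.435  0.009] [231 234 236]
nonwood 398 304 [ 0.414 -0.47   0.007] [231 234 235]
nonwood 373 305 [ 0.413 -0.404  0.008] [231 234 235]
nonwood 392 305 [ 0.412 -0.454  0.007] [231 235 237]
nonwood 398 305 [ 0.412 -0.469  0.011] [230 233 236]
nonwood 402 305 [ 0.411 -0.48   0.008] [230 234 239]
nonwood 406 306 [ 0.409 -0.49   0.008] [230 233 238]
nonwood 377 307 [ 0.408 -0.414  0.007] [232 235 236]
nonwood 371 308 [ 0.405 -0.398  0.006] [231 234 234]
nonwood 391 308 [ 0.404 -0.451  0.008] [231 235 236]
nonwood 393 308 [ 0.404 -0.456  0.006] [231 234 236]
nonwood 390 312 [ 0.394 -0.448  0.008] [229 234 235]
wood 164 (454.9, -386.6, 138.8, 57.0, 87.5) [0.0065 0.0106 0.0394]
```

All this fits if the pads really sit some 15 mm higher than the reported TCP suggests, so they closed just above the rim. I go lower, TCP z ≈ 0, at the tray's centre, and watch the force.

Call:
move_arm(plan="0.8 0 0 0 0;1 0 0 0 0;1 0 0 0 0;1 -0.09 -0.02 0 0;1 -0.18 -0.02 0 0;1 -0.18 -0.02 0.03 0;1 -0.18 -0.02 0.06 0;1 -0.18 -0.02 0.09 0;1 -0.18 -0.02 0.115 0;1 -0.18 -0.02 0.115 0")

```text
t: 19.58
tcp_pos: [0.4532, -0.3856, -0.001]
tool_rot: [-2.295, -2.143, 0.0]
contact_force: [-0.1, -0.5, 0.2]
gripper_width: 0.0855
gripper_force: 0.0
```

Call:
move_arm(plan="0.85 0 0 0 0;0.75 0 0 0 0;0.7 0 0 0 0;0.67 0 0 0 0;0.65 0 0 0 0;0.63 0 0 0 0;0.61 0 0 0 0;0.61 0 0 0 0", force=25)

```text
t: 20.25
tcp_pos: [0.4537, -0.3863, 0.0007]
tool_rot: [2.296, 2.143, 0.0]
contact_force: [-0.1, 2.2, 5.9]
gripper_width: 0.0576
gripper_force: 26.9
```

Call:
move_arm(plan="0.5 0 0 -0.05 0;0.5 0 0 -0.12 0;0.5 0 0 -0.25 0;0.5 0 0 -0.4 0;0.5 0 0 -0.6 0;0.5 0 0 -0.8 0;0.5 0 0 -1 0;0.5 0 0 -1 0;0.5 0 0 -1 0", force=35)

```text
t: 21.0
tcp_pos: [0.454, -0.3866, 0.1525]
tool_rot: [2.294, 2.141, 0.0]
contact_force: [-0.4, -0.4, -2.9]
gripper_width: 0.0566
gripper_force: 39.2
```

```bash
python3 - <<'E'
from h import *
goto(.5907,-.0667,.19,-12.2)
E
```

```text
t 21.0 tcp [ 0.454  -0.3866  0.1525] close dir -4.0 q6 -0.7 toolz [ 0.003 -0.003 -1.   ]
toolx [ 0.069  0.998 -0.002] tooly [ 0.998 -0.069  0.003]
shift/0.15 [ 2.19   0.763 -0.253] turn/2 0.072 (other -1.499 )
```

Call:
move_arm(plan="0.5 0 0 -0.15 0;0.5 0.15 0 -0.25 0;0.5 0.3 0 -0.25 0;0.5 0.45 0 -0.25 0;0.5 0.6 0 -0.25 0;0.5 0.75 0 -0.25 0;0.5 0.9 0 -0.25 0;0.5 0.98 0 -0.25 0;0.5 0.98 0 -0.25 0")

```text
t: 21.75
tcp_pos: [0.4636, -0.2377, 0.1871]
tool_rot: [-2.294, -2.145, 0.0]
contact_force: [0.8, -0.0, -1.8]
gripper_width: 0.0573
gripper_force: 39.2
```

Call:
move_arm(plan="0.5 0.15 0 0 0;0.5 0.3 0.05 0 0;0.5 0.45 0.12 0 0.02;0.5 0.6 0.22 0 0.04;0.5 0.75 0.36 0 0.055;0.5 0.9 0.5 0 0.072;0.5 1 0.64 0 0.072;0.5 1 0.76 0 0.072;0.5 1 0.76 0 0.072;0.5 1 0.76 0 0.072")

```text
t: 22.58
tcp_pos: [0.5879, -0.0984, 0.1865]
tool_rot: [-2.444, -1.972, 0.002]
contact_force: [-0.2, -0.4, -2.9]
gripper_width: 0.057
gripper_force: 39.1
```

```bash
cat > hang.py <<'E'
from h import *
import sys
for n in('top','scene'):
    c=cam(n);W=world(c);hsv=cv2.cvtColor(c['frame'],cv2.COLOR_RGB2HSV)
    tp=sensors.state()['tcp_pos']
    m=(hsv[...,0]>8)&(hsv[...,0]<26)&(hsv[...,1]>80)&(hsv[...,2]>50)&(np.hypot(W[...,0]-tp[0],W[...,1]-tp[1])<.1)&(abs(W[...,2]-tp[2]-.015)<.06)&(c['depth']>0)
    P=W[m];d=P[:,:2]-tp[:2]
    print(n,len(P),np.percentile(P[:,2],[2,50,98]).round(4) if len(P) else '',rect(P) if len(P)>5 else '')
    th=np.radians(float(sys.argv[1]));s=d@[np.cos(th),np.sin(th)]
    for a in np.arange(-.09,.1,.015):
        q=P[abs(s-a)<.0075,2]
        if len(q)>4: print('  ',round(a,3),len(q),np.percentile(q,[5,95]).round(4))
goto(.5907,-.0667,.19,-12.2)
E
python3 hang.py 77.8
```

```text
top 770 [0.1883 0.1958 0.2266] (584.4, -100.0, 144.6, 63.0, 84.2)
   -0.075 69 [0.2029 0.2269]
   -0.06 118 [0.1893 0.2225]
   -0.045 159 [0.1892 0.224 ]
   -0.03 162 [0.1895 0.2239]
   -0.015 164 [0.1899 0.2236]
   0.045 25 [0.1917 0.2265]
   0.06 68 [0.1918 0.2256]
scene 1015 [0.1911 0.2094 0.2248] (571.8, -95.8, 143.3, 92.3, 77.5)
   -0.075 44 [0.2038 0.222 ]
   -0.06 83 [0.1915 0.2201]
   -0.045 69 [0.1923 0.2218]
   -0.03 60 [0.191  0.2215]
   -0.015 75 [0.193  0.2242]
   0.0 70 [0.1935 0.2456]
   0.015 170 [0.1946 0.2237]
   0.03 118 [0.1942 0.2218]
   0.045 113 [0.1933 0.2219]
   0.06 101 [0.1927 0.2222]
   0.075 112 [0.1929 0.2228]
t 22.68 tcp [ 0.5872 -0.0986  0.1872] close dir -12.2 q6 -0.01 toolz [-0.001  0.    -1.   ]
toolx [ 0.212  0.977 -0.   ] tooly [ 0.977 -0.212 -0.001]
shift/0.15 [ 0.213 -0.022 -0.019] turn/2 -0.0 (other 1.57 )
```

```bash
cat > held.py <<'E'
from h import *
for k in range(2):
    c=cam('top');W=world(c);hsv=cv2.cvtColor(c['frame'],cv2.COLOR_RGB2HSV)
    tp=sensors.state()['tcp_pos']
    m=(hsv[...,0]>8)&(hsv[...,0]<26)&(hsv[...,1]>80)&(hsv[...,2]>50)&(np.hypot(W[...,0]-tp[0],W[...,1]-tp[1])<.1)&(W[...,2]>tp[2]+.027)&(W[...,2]<tp[2]+.05)
    P=W[m]; print(tp.round(4),len(P),rect(P))
    R=Ro.from_rotvec(sensors.state()['tool_rot']).as_matrix()
    L=(P-tp)@R[:,:2]; print('tool-frame x',np.percentile(L[:,0],[0,.5,2,98,99.5,100]).round(4),'y',np.percentile(L[:,1],[0,.5,2,98,99.5,100]).round(4))
    W2,ms,ce=comps(c)
    for mm,e in zip(ms,ce):
        Q=W2[mm]; print('   ',e.round(),mm.sum(),rect(Q[Q[:,2]>.03]))
E
python3 held.py
```

```text
[ 0.5872 -0.0985  0.1875] 185 (584.3, -100.1, 141.4, 63.4, 81.4)
tool-frame x [-0.0722 -0.0719 -0.0718  0.0673  0.0678  0.0681] y [-0.0338 -0.0328 -0.0281  0.0302  0.0307  0.0312]
    [261. 233.] 432 (583.1, -135.2, 53.6, 49.3, 78.3)
    [232. 295.] 180 (446.8, -33.8, 57.1, 22.0, -7.4)
[ 0.5872 -0.0985  0.1877] 189 (583.0, -99.5, 145.2, 62.6, 84.5)
tool-frame x [-0.0727 -0.0726 -0.0718  0.0673  0.0688  0.0691] y [-0.0344 -0.0331 -0.0284  0.0301  0.0304  0.0306]
    [261. 233.] 433 (583.0, -135.2, 53.3, 48.9, 77.1)
    [233. 295.] 180 (447.1, -33.1, 56.8, 21.3, -5.4)
```

Call:
move_arm(plan="0.5 0.08 -0.01 0 0;0.5 0.17 -0.02 0 0;0.5 0.226 -0.022 0.1 0;0.5 0.226 -0.022 0.25 0;0.5 0.226 -0.022 0.4 0;0.5 0.226 -0.022 0.55 0;0.5 0.226 -0.022 0.7 0;0.5 0.226 -0.022 0.8 0;0.5 0.226 -0.022 0.86 0;0.5 0.226 -0.022 0.86 0;0.5 0.226 -0.022 0.86 0")

```text
t: 23.7
tcp_pos: [0.5919, -0.0635, 0.0593]
tool_rot: [2.444, 1.973, 0.0]
contact_force: [0.3, -0.2, -1.3]
gripper_width: 0.0574
gripper_force: 39.1
```

```bash
python3 held.py; python3 - <<'E'
from h import *
goto(.5911,-.0647,.034,-12)
E
```

```text
[ 0.5923 -0.0636  0.0599] 126 (593.0, -66.3, 139.7, 59.0, 77.9)
tool-frame x [-0.0723 -0.0723 -0.0721 -0.0099  0.0659  0.0674] y [-0.0282 -0.0281 -0.028   0.0296  0.0302  0.0308]
    [256. 240.] 595 (584.6, -99.7, 71.4, 59.3, 77.5)
    [231. 295.] 236 (447.5, -25.3, 55.7, 32.9, -1.2)
[ 0.5924 -0.0638  0.0601] 129 (590.5, -67.2, 139.6, 61.1, 81.4)
tool-frame x [-0.0725 -0.0724 -0.0719 -0.0099  0.0649  0.0655] y [-0.0311 -0.0292 -0.0278  0.0301  0.0309  0.031 ]
    [256. 240.] 595 (585.4, -99.1, 73.1, 60.6, 77.8)
    [231. 295.] 234 (447.2, -27.0, 57.2, 31.4, -5.1)
t 23.8 tcp [ 0.5924 -0.0638  0.0601] close dir -12.2 q6 0.04 toolz [ 0.002 -0.    -1.   ]
toolx [0.211 0.977 0.   ] tooly [ 0.977 -0.211  0.002]
shift/0.15 [-0.008 -0.007  0.174] turn/2 -0.002 (other 1.569 )
```

Call:
move_arm(plan="0.5 -0.006 -0.007 0.03 0;0.5 -0.006 -0.007 0.06 0;0.5 -0.006 -0.007 0.09 0;0.5 -0.006 -0.007 0.115 0;0.5 -0.006 -0.007 0.135 0;0.5 -0.006 -0.007 0.15 0;0.5 -0.006 -0.007 0.165 0;0.5 -0.006 -0.007 0.165 0;0.5 -0.006 -0.007 0.165 0")

```text
t: 24.55
tcp_pos: [0.5906, -0.0646, 0.034]
tool_rot: [2.445, 1.973, 0.0]
contact_force: [-0.4, 1.0, -2.0]
gripper_width: 0.0569
gripper_force: 39.2
```

```bash
python3 hang.py 77.8
```

```text
top 540 [0.0337 0.0424 0.0748] (599.3, -55.6, 165.6, 69.4, 77.7)
   -0.075 53 [0.0478 0.0757]
   -0.06 95 [0.0363 0.0706]
   -0.045 136 [0.0356 0.0726]
   -0.03 128 [0.0353 0.0711]
   -0.015 125 [0.0364 0.0694]
scene 1645 [0.0067 0.0436 0.0715] (591.3, -51.2, 174.1, 108.7, 61.1)
   -0.075 49 [0.0427 0.0703]
   -0.06 100 [0.0392 0.0703]
   -0.045 66 [0.0177 0.0688]
   -0.03 104 [0.0102 0.0679]
   -0.015 119 [0.0112 0.0699]
   0.0 124 [0.01   0.0823]
   0.015 239 [0.0125 0.0716]
   0.03 173 [0.0122 0.0675]
   0.045 165 [0.0079 0.0674]
   0.06 187 [0.0062 0.0686]
   0.075 220 [0.0076 0.0674]
   0.09 69 [0.0087 0.0358]
t 24.65 tcp [ 0.5905 -0.0646  0.034 ] close dir -12.2 q6 0.04 toolz [ 0. -0. -1.]
toolx [0.211 0.977 0.   ] tooly [ 0.977 -0.211  0.   ]
shift/0.15 [-0.013  0.004 -1.04 ] turn/2 -0.0 (other 1.571 )
```

Call:
move_arm(plan="0.5 0 0 0.007 0;0.5 0 0 0.01 0;0.5 0 0 0.01 0;0.64 0 0 0.01 0;0.66 0 0 0.01 0;0.68 0 0 0.01 0;0.7 0 0 0.01 0;0.74 0 0 0.01 0;0.8 0 0 0.01 0;0.86 0 0 0.01 0;0.86 0 0 0.01 0;0.86 0 0 -0.2 0;0.86 0 0 -0.4 0;0.86 0 0 -0.6 0;0.86 0 0 -0.8 0;0.86 0 0 -1 0;0.86 0 0 -1 0")

```text
t: 26.07
tcp_pos: [0.5925, -0.0649, 0.1904]
tool_rot: [2.44, 1.969, 0.009]
contact_force: [1.0, 0.1, 1.3]
gripper_width: 0.0734
gripper_force: 0.0
```

```bash
python3 - <<'E'
from h import *
goto(.446,.0283,.18,0.7)
E
```

```text
t 26.07 tcp [ 0.5925 -0.0649  0.1904] close dir -12.2 q6 0.04 toolz [ 0.009 -0.002 -1.   ]
toolx [0.211 0.977 0.   ] tooly [ 0.977 -0.211  0.009]
shift/0.15 [ 0.401 -1.086  0.06 ] turn/2 -0.113 (other 1.458 )
```

Call:
move_arm(plan="1 0.2 -0.2 0 0;1 0.4 -0.5 0 -0.05;1 0.4 -0.8 0 -0.113;1 0.4 -1 0 -0.113;1 0.4 -1 0 -0.113;1 0.4 -1 0 -0.113;1 0.4 -1 0 -0.113")

```text
t: 26.65
tcp_pos: [0.4573, 0.0256, 0.1845]
tool_rot: [2.206, 2.235, 0.002]
contact_force: [0.3, 0.1, -0.7]
gripper_width: 0.0856
gripper_force: 0.0
```

```bash
python3 - <<'E'
from h import *
c=trays()
W,ms,ce=comps(c)
P=W[(W[...,0]>.54)&(W[...,0]<.65)&(W[...,1]>-.16)&(W[...,1]<.05)]
Q=P[(P[:,2]>.066)&(P[:,2]<.085)];print('mid rim',len(Q),rect(Q))
th=np.radians(78);d=(P[:,:2]-[.597,-.0373])@[np.cos(th),np.sin(th)]
for a in np.arange(-.105,.08,.015):
    q=P[abs(d-a)<.0075,2];q=q[q>.02]
    if len(q)>4: print(round(a,3),np.percentile(q,97).round(4))
goto(.446,.0283,.0,0.7)
E
```

```text
[240. 239.] 1400 ztop 0.0736 all (594.5, -52.0, 173.7, 59.2, 77.9) rim (591.4, -67.0, 143.0, 58.9, 77.9) slope [0.003 0.001]
[215. 295.] 898 ztop 0.0405 all (446.4, 23.3, 129.8, 57.5, -89.4) rim (446.3, 15.8, 114.8, 57.3, -89.0) slope [ 0.004 -0.008]
mid rim 232 (591.4, -67.0, 143.1, 58.4, 78.2)
-0.105 0.0736
-0.09 0.0743
-0.075 0.0721
-0.06 0.0719
-0.045 0.0739
-0.03 0.0747
-0.015 0.0741
0.0 0.0728
0.015 0.073
0.03 0.073
0.045 0.0744
0.06 0.0429
0.075 0.0418
t 26.7 tcp [0.4576 0.0255 0.1843] close dir 0.7 q6 -0.04 toolz [ 0.001 -0.    -1.   ]
toolx [-0.012  1.    -0.   ] tooly [1.    0.012 0.001]
shift/0.15 [ 0.02  -0.078  1.228] turn/2 0.0 (other -1.571 )
```

The middle tray is seated: level, 33 mm up, stepped 30 mm. Next I grasp the first tray.

Call:
move_arm(plan="1 0.02 -0.078 0 0;1 0.02 -0.078 0.2 0;1 0.02 -0.078 0.4 0;1 0.02 -0.078 0.6 0;1 0.02 -0.078 0.8 0;1 0.02 -0.078 0.9 0;1 0.02 -0.078 0.9 0;1 0.02 -0.078 0.9 0")

```text
t: 27.37
tcp_pos: [0.4454, 0.0283, 0.0487]
tool_rot: [-2.207, -2.234, 0.002]
contact_force: [0.1, -0.0, 0.0]
gripper_width: 0.0858
gripper_force: 0.0
```

```bash
python3 - <<'E'
from h import *
goto(.446,.0283,.0,0.7)
E
```

```text
t 27.37 tcp [0.4454 0.0283 0.0487] close dir 0.7 q6 -0.03 toolz [-0.001  0.    -1.   ]
toolx [-0.012  1.     0.   ] tooly [ 1.     0.012 -0.001]
shift/0.15 [0.    0.005 0.324] turn/2 0.0 (other -1.571 )
```

Call:
move_arm(plan="1 0 0.005 0.1 0;1 0 0.005 0.2 0;1 0 0.005 0.28 0;1 0 0.005 0.324 0;1 0 0.005 0.324 0;0.85 0 0.005 0.324 0;0.75 0 0.005 0.324 0;0.7 0 0.005 0.324 0;0.67 0 0.005 0.324 0;0.65 0 0.005 0.324 0;0.63 0 0.005 0.324 0;0.61 0 0.005 0.324 0;0.61 0 0.005 0.324 0;0.61 0 0.005 0.324 0", force=25)

```text
t: 28.53
tcp_pos: [0.446, 0.0285, 0.0013]
tool_rot: [2.206, 2.235, 0.001]
contact_force: [-2.9, 0.1, 7.3]
gripper_width: 0.0578
gripper_force: 24.9
```

Call:
move_arm(plan="0.5 0 0 -0.05 0;0.5 0 0 -0.12 0;0.5 0 0 -0.25 0;0.5 0 0 -0.4 0;0.5 0 0 -0.6 0;0.5 0 0 -0.8 0;0.5 0 0 -1 0;0.5 0 0 -1 0;0.5 0 0 -1 0", force=35)

```text
t: 29.28
tcp_pos: [0.4461, 0.0286, 0.1522]
tool_rot: [2.205, 2.234, 0.004]
contact_force: [-0.7, 0.4, -3.3]
gripper_width: 0.0573
gripper_force: 40.1
```

```bash
python3 held.py; python3 - <<'E'
from h import *
goto(.597,-.0373,.15,-12)
E
```

```text
[0.4454 0.0286 0.1507] 163 (447.5, 26.8, 138.9, 57.6, -89.0)
tool-frame x [-0.0714 -0.0705 -0.0701  0.0627  0.0666  0.0675] y [-0.0268 -0.0267 -0.0265  0.0306  0.0309  0.0312]
    [240. 239.] 1400 (594.3, -52.2, 171.9, 59.3, 78.1)
    [210. 291.] 699 (447.8, -3.5, 78.4, 57.1, -89.0)
[0.445  0.0286 0.1499] 173 (447.4, 27.9, 139.6, 58.6, -89.9)
tool-frame x [-0.0708 -0.0704 -0.0699  0.0629  0.0682  0.0694] y [-0.0273 -0.0268 -0.0266  0.0304  0.031   0.0315]
    [240. 239.] 1401 (594.8, -52.1, 173.1, 59.3, 78.3)
    [210. 291.] 705 (447.2, -2.9, 79.2, 58.0, 88.5)
t 29.38 tcp [0.445  0.0286 0.1499] close dir 0.7 q6 -0.03 toolz [-0.001  0.    -1.   ]
toolx [-0.013  1.     0.   ] tooly [ 1.     0.013 -0.001]
shift/0.15 [-0.452  1.007 -0.002] turn/2 0.111 (other -1.46 )
```

Call:
move_arm(plan="0.5 -0.05 0.1 -0.05 0;0.5 -0.12 0.25 -0.05 0.02;0.5 -0.19 0.4 -0.05 0.04;0.5 -0.26 0.55 -0.05 0.06;0.5 -0.33 0.7 -0.05 0.08;0.5 -0.4 0.85 -0.05 0.1;0.5 -0.45 0.95 -0.05 0.111;0.5 -0.45 1 -0.05 0.111;0.5 -0.45 1 -0.05 0.111;0.5 -0.45 1 -0.05 0.111")

```text
t: 30.22
tcp_pos: [0.5956, -0.0365, 0.1567]
tool_rot: [-2.439, -1.978, 0.002]
contact_force: [-0.3, -0.2, -2.1]
gripper_width: 0.0571
gripper_force: 40.0
```

```bash
python3 held.py; python3 hang.py 78|grep -v '^t '; python3 - <<'E'
from h import *
goto(.5975,-.0368,.095,-12)
E
```

```text
[ 0.5956 -0.0364  0.1572] 190 (594.2, -36.2, 141.0, 67.8, 76.1)
tool-frame x [-0.0704 -0.0704 -0.0699  0.069   0.0707  0.0711] y [-0.0356 -0.0325 -0.0279  0.0301  0.0306  0.0322]
    [245. 237.] 1303 (586.2, -71.9, 129.6, 67.7, 77.8)
[ 0.5956 -0.0364  0.1576] 187 (593.7, -36.2, 140.7, 67.8, 76.1)
tool-frame x [-0.0704 -0.07   -0.0697  0.0688  0.0704  0.0705] y [-0.0362 -0.0327 -0.0281  0.0298  0.0308  0.0316]
    [245. 237.] 1305 (585.9, -71.5, 130.2, 67.8, 78.0)
top 760 [0.1593 0.1669 0.1969] (591.6, -35.5, 142.2, 72.0, 76.4)
   -0.075 69 [0.1643 0.196 ]
   -0.06 103 [0.1606 0.1951]
   -0.045 151 [0.1601 0.1943]
   -0.03 156 [0.1609 0.1941]
   -0.015 212 [0.1605 0.196 ]
   0.0 22 [0.1632 0.1956]
   0.06 21 [0.1589 0.1923]
   0.075 22 [0.1662 0.1948]
scene 1123 [0.1618 0.18   0.1948] (581.7, -31.2, 143.8, 95.4, 75.2)
   -0.075 15 [0.1637 0.1927]
   -0.06 153 [0.1636 0.1924]
   -0.045 76 [0.1632 0.1926]
   -0.03 64 [0.1632 0.192 ]
   -0.015 63 [0.1626 0.1938]
   0.0 90 [0.1636 0.2114]
   0.015 177 [0.1645 0.1941]
   0.03 131 [0.163  0.1925]
   0.045 123 [0.1643 0.1922]
   0.06 101 [0.1653 0.1929]
   0.075 130 [0.1631 0.1929]
toolx [0.207 0.978 0.   ] tooly [ 0.978 -0.207 -0.   ]
shift/0.15 [-0.204  0.008 -0.213] turn/2 0.002 (other -1.568 )
t 30.42 tcp [ 0.5959 -0.0365  0.158 ] close dir -11.9 q6 0.09 toolz [-0.  0. -1.]
toolx [0.207 0.978 0.   ] tooly [ 0.978 -0.207 -0.   ]
shift/0.15 [0.001 0.011 0.42 ] turn/2 0.001 (other -1.57 )
```

Call:
move_arm(plan="0.5 -0.004 0.011 0.1 0;0.5 -0.004 0.011 0.2 0;0.5 -0.004 0.011 0.3 0;0.5 -0.004 0.011 0.4 0;0.5 -0.004 0.011 0.45 0;0.5 -0.004 0.011 0.45 0;0.5 -0.004 0.011 0.45 0")

```text
t: 31.0
tcp_pos: [0.598, -0.0378, 0.0909]
tool_rot: [2.441, 1.978, 0.0]
contact_force: [-0.5, 0.0, -2.1]
gripper_width: 0.0571
gripper_force: 40.0
```

```bash
python3 held.py; python3 - <<'E'
from h import *
goto(.5974,-.0375,.067,-12)
E
```

```text
[ 0.5983 -0.0379  0.0914] 139 (591.7, -38.8, 143.9, 66.0, 88.6)
tool-frame x [-0.0704 -0.0704 -0.0701  0.0117  0.0689  0.0695] y [-0.0389 -0.0316 -0.0282  0.0299  0.0303  0.0306]
    [249. 239.] 1030 (589.0, -81.4, 112.6, 60.3, 78.4)
[ 0.5984 -0.0379  0.0916] 150 (600.3, -39.0, 138.8, 59.8, 76.9)
tool-frame x [-0.0704 -0.0703 -0.0697  0.0676  0.0685  0.069 ] y [-0.0284 -0.0282 -0.0279  0.0301  0.0313  0.0316]
    [249. 239.] 1038 (589.7, -82.0, 111.6, 61.7, 77.9)
t 31.1 tcp [ 0.5984 -0.0379  0.0916] close dir -12.0 q6 0.08 toolz [ 0.002 -0.    -1.   ]
toolx [0.207 0.978 0.   ] tooly [ 0.978 -0.207  0.002]
shift/0.15 [ 0.001 -0.007  0.164] turn/2 0.0 (other -1.571 )
```

Call:
move_arm(plan="0.5 0.002 -0.006 0.03 0;0.5 0.002 -0.006 0.06 0;0.5 0.002 -0.006 0.085 0;0.5 0.002 -0.006 0.11 0;0.5 0.002 -0.006 0.13 0;0.5 0.002 -0.006 0.145 0;0.5 0.002 -0.006 0.157 0;0.5 0.002 -0.006 0.157 0;0.5 0.002 -0.006 0.157 0")

```text
t: 31.85
tcp_pos: [0.5973, -0.0374, 0.0675]
tool_rot: [2.441, 1.977, 0.001]
contact_force: [-2.4, -0.1, 5.0]
gripper_width: 0.0573
gripper_force: 40.8
```

```bash
python3 hang.py 78
```

```text
top 904 [0.0363 0.0732 0.1057] (594.5, -52.2, 169.7, 59.6, 78.5)
   -0.09 83 [0.0366 0.0703]
   -0.075 190 [0.0366 0.104 ]
   -0.06 133 [0.0373 0.1052]
   -0.045 141 [0.0584 0.103 ]
   -0.03 148 [0.0629 0.1008]
   -0.015 179 [0.0636 0.1035]
   0.0 11 [0.0384 0.102 ]
scene 2003 [0.0242 0.0726 0.1033] (579.3, -46.9, 173.2, 92.7, 76.9)
   -0.09 81 [0.0434 0.0702]
   -0.075 69 [0.0422 0.1008]
   -0.06 216 [0.0315 0.1015]
   -0.045 147 [0.0287 0.1003]
   -0.03 145 [0.0259 0.0989]
   -0.015 138 [0.0259 0.1029]
   0.0 163 [0.0267 0.1046]
   0.015 274 [0.0288 0.1027]
   0.03 216 [0.0272 0.1013]
   0.045 232 [0.0249 0.1005]
   0.06 147 [0.0247 0.102 ]
   0.075 165 [0.0255 0.102 ]
t 31.95 tcp [ 0.5973 -0.0374  0.0675] close dir -12.0 q6 0.09 toolz [ 0.001 -0.    -1.   ]
toolx [0.207 0.978 0.   ] tooly [ 0.978 -0.207  0.001]
shift/0.15 [-0.2   -0.002 -0.817] turn/2 0.002 (other -1.569 )
```

Seated with light contact. I release and back away.

Call:
move_arm(plan="0.62 0 0 0 0;0.66 0 0 0 0;0.68 0 0 0 0;0.7 0 0 0 0;0.74 0 0 0 0;0.8 0 0 0 0;0.86 0 0 0 0;0.86 0 0 0 0;0.86 0 0 -0.15 0;0.86 0 0 -0.3 0;0.86 0 0 -0.5 0;0.86 0 0 -0.75 0;0.86 0 0 -1 0;0.86 0 0 -1 0;0.86 0 -0.3 -1 0;0.86 0 -0.6 -1 0;0.86 0 -0.9 -1 0;0.86 0 -1 -1 0;0.86 0 -1 -1 0;0.86 0 -1 -1 0")

```text
t: 33.62
tcp_pos: [0.4501, -0.0061, 0.2174]
tool_rot: [2.44, 1.977, 0.002]
contact_force: [0.1, -0.3, -0.3]
gripper_width: 0.0731
gripper_force: 0.0
```

```bash
python3 - <<'E'
from h import *
c=trays();W=world(c)
P=W[(W[...,0]>.54)&(W[...,0]<.67)&(W[...,1]>-.16)&(W[...,1]<.06)]
for lo,hi in((.099,.12),(.066,.085)):
    Q=P[(P[:,2]>lo)&(P[:,2]<hi)];print(lo,len(Q),rect(Q))
th=np.radians(78);d=(P[:,:2]-[.597,-.0373])@[np.cos(th),np.sin(th)]
for a in np.arange(-.105,.08,.015):
    q=P[abs(d-a)<.0075,2];q=q[q>.02]
    if len(q)>4: print(round(a,3),np.percentile(q,97).round(4))
E
```

```text
[236. 237.] 1678 ztop 0.1057 all (595.0, -52.0, 172.1, 59.6, 78.1) rim (598.7, -36.9, 140.8, 58.8, 78.0) slope [0.008 0.   ]
0.099 247 (598.7, -36.9, 140.8, 58.8, 78.0)
0.066 943 (593.8, -53.3, 171.8, 58.1, 78.6)
-0.105 0.074
-0.09 0.0726
-0.075 0.1048
-0.06 0.105
-0.045 0.103
-0.03 0.1043
-0.015 0.1067
0.0 0.1056
0.015 0.1066
0.03 0.1056
0.045 0.1047
0.06 0.1057
0.075 0.1056
```

The top tray is level, 66 mm above the rear tray's height and within 2 mm of being directly over it. I hand in.

```bash
python3 -c "
from workcell import workorder
print(workorder.close_job())"
```

```text
the job is handed in; nothing more can be done
None
```

The three trays are stacked in the stagger and the job is handed in, with no verdict returned: by the last camera measurement the middle tray is stepped 30 mm away from the mug and the top one is back over the rear tray within 2 mm, both level and released; the middle tray took several tries to grasp and was nudged about 4 mm before it was lifted.

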